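# Prove the rig's latching stop button

## Task

Check the emergency stop of the test rig: press the big winged mushroom button straight down until it latches, then push one of its two wings round clockwise (seen from above) with the fingers until the button is released and pops fully up again, and let it spring back straight. Push, do not grip it: never have fingers on both long sides of the head while it is turned. Do not press the flat start button on the other box, and leave the steel cups and the solder spool where they stand.

Things in the scene. Friction and masses are not known exactly. Their poses are not given: they have to be found in the camera images.
- stop_station: Plain grey enclosure 80 x 80 x 60 mm, fixed to the bench, with the black winged mushroom stop button in the middle of its top (z = 60 mm; only a 4 mm high collar of radius 22 mm stands round the stem). Origin: centre of its underside; yaw up to 0.4 rad. Own frame: x away from the robot at yaw 0, y left. Untwisted, the wings lie along its y.
- stop_press (a joint): How far the mushroom is pushed down, m: 0 = up, 0.0095 = hard stop. Its spring pushes back with 4 N, rising to 6.5 N, and the latch adds 1 to 2 N between 2 and 7 mm, so a press needs 6 to 9 N. Pushed past 8 mm it latches by itself and, let go, rests at about 7.7 mm (over 7 mm counts as latched).
- stop_twist (a joint): How far the head is turned clockwise seen from above, rad: 0 = straight (wings along the station's y), stop at 1.2. A weak spring (0.02 to 0.045 N m) always turns it back to 0. While latched down, turning it past about 0.8 rad frees the latch and the head pops up; turn to about 1.0 to be sure. It turns back to 0 once let go.
- stop_top (a point): Top centre of the mushroom's crown, on the axis of press and twist: 97 mm above the bench when up, 89 mm when latched. The black head is a dome of 47 mm diameter with two straight wings, 100 mm over the wing ends, each wing 16 mm wide and 16 mm high, its top 8 mm below the crown. The point's axes turn with the head, y along the left wing.
- left_wing (a point): Point in the left wing (+y side of the station), 40 mm from the twist axis, 10 mm from the wing's end, at half its height and width. Wing underside: 13 mm above the enclosure's top when up, 5 mm when latched. Clockwise moves it away from the robot (+x), so its robot-facing side is the one to push.
- right_wing (a point): The same on the right wing (-y side of the station). Clockwise moves it towards the robot (-x), so its far side is the one to push.
- wing_face_near: The half of the winged head that faces the robot (-x half, both wings' near sides, 8 mm from the middle plane). Same axes and origin as the head: on the twist axis, 37 mm below stop_top. Not the crown.
- wing_face_far: The other half of the winged head (+x half, both wings' far sides, 8 mm from the middle plane). Same origin. Not the crown.
- start_station: Same grey enclosure, 80 x 80 x 60 mm, fixed, with a flat round start button (29 mm diameter) in an aluminium guard ring of 44 mm diameter, top at 74 mm. To be left alone. Origin: centre of its underside. The two boxes change places from start to start.
- start_press (a joint): How far the flat start button is pushed in, m: 0 = out, 0.005 = in. Must stay below 0.002.
- steel_cup_1: Loose white-grey turned steel cup with a red band, 60 mm diameter, 52 mm high, standing to the right of the boxes; origin at the centre of its underside. Bystander.
- steel_cup_3: Loose low turned steel cup with a red band, 64 mm diameter, 40 mm high, standing in front of the boxes, on the robot's side; origin at the centre of its underside. Bystander.
- spool: Loose solder spool with black flanges, 55 mm diameter, 38 mm high, standing behind the boxes; origin at the centre of its underside. Bystander.
There are look-alikes about, which are no part of the job. Leave any blue look-alike of the stop_station alone.

How it is judged:
By the outcome, as a careful person would: the job done as asked, in the order asked, and still so for the second after the job is handed in, with the robot touching nothing.
It also fails if it takes over 45 s, if anything falls off the work surface, if the arm or the gripper's body presses on something with over 40 N, if the wrist force passes 120 N, or if a joint passes its speed limit or range.

## Robot

A 7-joint arm with a two-finger parallel gripper is mounted at the origin on a cart in front of the work surface, level with it; the furniture and walls round the work are solid. World frame = base frame: x ahead of the robot, y to its left, z up, the work surface at z = 0. Lengths are in m, angles in rad, forces in N, time in s.
With the tool pointing down it reaches from about 0.425 to 0.8 m from the base axis. Payload 8.3 kg.
Tool frame: the origin (TCP) lies midway between the tips of the shut fingers; the grasp point (between the pads) lies 19 mm behind it (env.hold_point_z is the distance from the TCP to the grasp point, in m); z points along the fingers, y is the direction in which the jaws open and shut (so a half turn about z gives the same grasp; the last joint's range is limited). The gripper opens to 85 mm and grips with 20 to 120 N. Pads are 22 mm wide; open, the fingers measure 114 mm over their backs; the gripper's body (76 mm by 85 mm) begins 54 mm behind the grasp point. The pads swing forward as they close: fully open they stand 13 mm farther back than shut.
Start: joints at [1.213, 0.383, 0.016, 1.37, -0.006, 1.388, -0.046], TCP at [0.182, -0.598, 0.231] pointing down, gripper open.
Joint ranges: [-2.95, 2.95], [-0.25, 2.06], [-1.52, 1.56], [0.18, 2.33], [-1.44, 4.58], [0.02, 2.06], [-3.01, 3.01]. Speed limits (rad/s): [2.39, 2.39, 3.01, 3.01, 3.14, 3.14, 3.14].

## Interface

Orientations are given as a unit quaternion [x, y, z, w].
In Python, from cell import monitor, eyes, env gives the robot as it stands.
- The arm moves only by the tool arm_command, never from a script. Its argument "series" is a list of rows, each a list of 5 numbers: the finger opening in m, from 0 to 0.0854, then the shift along the tool's x, y, z in m, then the turn about the tool's z in rad. A call has 1 to 20 rows; each row shifts and turns the pose as measured when the row begins, along the tool's axes as they then stand; what a row does not reach is not made up. A row lasts 1/12 s, in which the tool goes at most 41.7 mm and 7.16 degrees, less where a joint would pass 70% of its speed; a pose out of reach is approached as far as the arm can. A call is refused whole if a number of a shift passes 0.0417 or a number of a turn 0.125, either way. A call with a gripper value outside its range is refused whole. The fingers move at their own pace and stop on an object; the grip force is fixed at half the most. Time passes only in rows, so rows that do not move let the fingers close. It gives the time, the measured TCP pose, the force and the opening at its end, in the units of the state.
- monitor.get_obs(): the state, without advancing time (a new reading comes with each control period).
- eyes.read_camera(name): name is "scene" or "top" or "wrist"; returns a dict with "frame" (480x640x3 uint8, red, green, blue), "range_z" (480x640 float32, m along the optical axis (not along the pixel's ray), 0 where there is no reading), "fx", "fy", "cx", "cy" (pixels), "rvec" (rotation vector, rad) and "tvec" (3), from world to camera coordinates, as OpenCV has them; the wrist camera has in their place "tool_from_camera" (4x4, takes a point from camera to tool coordinates, whose origin is the TCP and whose axes are the flange's). Camera axes: x right, y down, z forward; pixel columns grow to the right and rows downward; lengths in m; the calibration is good to about 2 mm. A picture is of the moment at which its call begins: read the wrist's pose just before it.
- env.hand_in(): hands the job in, once; it reports no verdict.
Trained networks look in a picture, given as the dict that the camera call returned (one of the last four; its "shot" number tells which), for a name from the list of things; names that differ only in an ending like _2 or _b are one class to them, and where a whole thing is asked for, a point or a joint stands for the part that bears it (a point fixed in the world has none). Each returns a list of dicts, best first, with "confidence" (0 to 1); they miss things now and then, are a little off and sometimes report something else, mostly with a low value. They report only what shows in the picture. A call takes as long as a camera call. They do not tell look-alikes from the thing itself.
- eyes.search_frame(picture, query): "position" ([column, row] in pixels, amid what is visible of it).
The state is a dict: "clock": time; "joint_pos": joint angles; "qvel": joint speeds; "joint_efforts": joint torques, N m; "eef_pos": TCP position; "eef_rot": TCP orientation; "ft_force": force on the tool from outside, world axes, zero at the start; "moment": the same for the moment, N m; "grip_width": finger opening in m.
Only numpy, scipy, OpenCV 4.12 (cv2) and the standard library are available. Lean on these libraries where they do the work, as an engineer would, in place of code of your own. Each camera call takes 0.05 s, during which the arm holds its last target. There are 200 camera calls.

## Working session

There is one attempt and no reset: what is moved stays moved. The work goes in short steps, Python scripts to look and compute and a tool call to move; the robot and the scene stay as the last step left them, time stands still between calls to the robot, and variables do not carry over. Pictures are saved under pics/ and viewed, about 8 in all and at most 12, crops included, and the job is handed in when it is done.

Besides the shell and the picture viewer there is one more tool, called after "Emit:" as a command line: name --pt "numbers of a row" for each row, then --argument value for the rest. arm_command: Moves the arm, as the interface text tells. Its arguments: {"type":"object","properties":{"series":{"type":"array"}},"required":["series"]}

```bash
mkdir -p pics
cat > h.py <<'E'
import numpy as np, cv2
from cell import monitor, eyes, env
from scipy.spatial.transform import Rotation as R
def cloud(p):
    z=p["range_z"]; v,u=np.indices(z.shape)
    c=np.stack([(u-p["cx"])/p["fx"]*z,(v-p["cy"])/p["fy"]*z,z],-1)
    if "rvec" in p:
        M=cv2.Rodrigues(np.array(p["rvec"],float))[0]
        w=(c-np.array(p["tvec"]).ravel())@M
    else:
        T=np.array(p["tool_from_camera"]); o=p["obs"]
        w=R.from_quat(o["eef_rot"]).apply((c@T[:3,:3].T+T[:3,3]).reshape(-1,3)).reshape(c.shape)+o["eef_pos"]
    w[z==0]=np.nan
    return w
def shot(n):
    o=monitor.get_obs(); p=eyes.read_camera(n); p["obs"]=o; return p
def save(p,f,crop=None,s=1):
    im=p["frame"][:,:,::-1]
    if crop: a,b,c,d=crop; im=im[b:d,a:c]
    cv2.imwrite("pics/"+f,cv2.resize(im,None,fx=s,fy=s,interpolation=cv2.INTER_CUBIC))
E
python3 - <<'E'
from h import *
o=monitor.get_obs(); print({k:np.round(v,3).tolist() for k,v in o.items()})
for n in["top","scene"]:
    p=shot(n); save(p,n+".png"); w=cloud(p); np.save(n+".npy",w)
    for q in["stop_station","stop_top","start_station","steel_cup_1","steel_cup_3","spool"]:
        for d in eyes.search_frame(p,q)[:3]:
            c,r=np.round(d["position"]).astype(int); print(n,q,(c,r),round(d["confidence"],2),np.round(w[r,c],3))
E
```

```text
{'clock': 0.0, 'joint_pos': [1.213, 0.384, 0.016, 1.371, -0.006, 1.388, -0.047], 'qvel': [0.0, 0.001, -0.0, -0.0, 0.001, -0.001, -0.002], 'joint_efforts': [-0.0, -62.759, 0.844, -37.181, 0.017, 0.014, 0.0], 'eef_pos': [0.181, -0.598, 0.23], 'eef_rot': [0.989, 0.147, -0.0, -0.001], 'ft_force': [-0.19, -0.895, -0.427], 'moment': [0.069, 0.01, 0.066], 'grip_width': 0.085}
top stop_station (np.int64(443), np.int64(250)) 0.95 [ 0.501 -0.439  0.093]
top stop_station (np.int64(293), np.int64(242)) 0.93 [ 0.512 -0.151  0.095]
top stop_top (np.int64(448), np.int64(250)) 0.95 [ 0.501 -0.448  0.096]
top stop_top (np.int64(292), np.int64(239)) 0.69 [ 0.518 -0.149  0.096]
top start_station (np.int64(190), np.int64(237)) 0.6 [0.521 0.051 0.074]
top steel_cup_1 (np.int64(296), np.int64(313)) 0.94 [ 0.378 -0.157  0.01 ]
top steel_cup_1 (np.int64(372), np.int64(230)) 0.84 [ 0.55  -0.311  0.013]
top steel_cup_3 (np.int64(296), np.int64(313)) 0.94 [ 0.378 -0.157  0.01 ]
top steel_cup_3 (np.int64(372), np.int64(230)) 0.84 [ 0.55  -0.311  0.013]
top spool (np.int64(252), np.int64(156)) 0.98 [ 0.704 -0.05
[... 295 characters left out ...]
95 -0.108  0.055]
scene stop_top (np.int64(304), np.int64(236)) 0.57 [ 0.512 -0.134  0.093]
scene start_station (np.int64(228), np.int64(334)) 0.78 [0.5   0.095 0.059]
scene steel_cup_1 (np.int64(374), np.int64(275)) 0.71 [ 0.403 -0.167  0.031]
scene steel_cup_1 (np.int64(335), np.int64(232)) 0.56 [ 0.525 -0.288  0.034]
scene steel_cup_1 (np.int64(187), np.int64(275)) 0.16 [ 0.682 -0.043  0.027]
scene steel_cup_3 (np.int64(374), np.int64(275)) 0.71 [ 0.403 -0.167  0.031]
scene steel_cup_3 (np.int64(335), np.int64(232)) 0.56 [ 0.525 -0.288  0.034]
scene steel_cup_3 (np.int64(187), np.int64(275)) 0.16 [ 0.682 -0.043  0.027]
scene spool (np.int64(187), np.int64(274)) 0.92 [ 0.682 -0.044  0.029]
```

View pics/top.png

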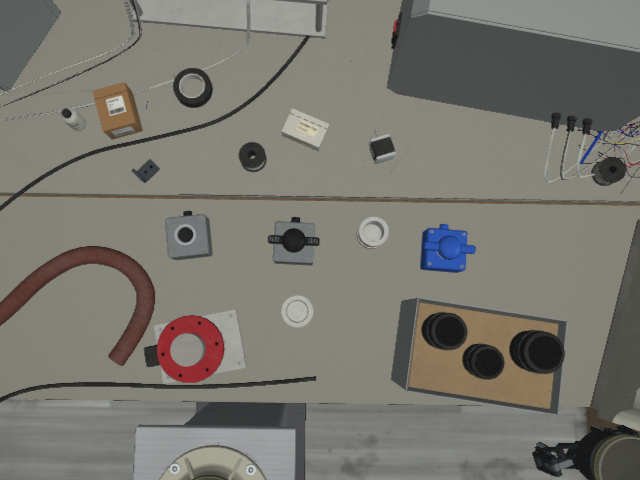

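Run:
```python
from h import *
im=cv2.imread("pics/top.png")[190:300,240:500]; cv2.imwrite("pics/crop.png",cv2.resize(im,None,fx=3,fy=3,interpolation=cv2.INTER_CUBIC))
w=np.load("top.npy")
for n,(c,r) in dict(A=(293,242),B=(448,250)).items():
    s=w[r-45:r+45,c-45:c+45].reshape(-1,3); s=s[np.isfinite(s).all(1)]
    for lo,hi in((.05,.066),(.080,.0915),(.093,.12)):
        q=s[(s[:,2]>lo)&(s[:,2]<hi)]
        if len(q)<5: continue
        rr=cv2.minAreaRect((q[:,:2]*1000).astype(np.float32)); print(n,lo,len(q),q.mean(0).round(4),np.round(rr[0],1),np.round(rr[1],1),rr[2], q[:,2].max())
```

```text
A 0.05 1005 [ 0.5144 -0.1508  0.0595] [ 517.4 -150.5] [79.9 80.5] 87.96302795410156 0.06548738153362267
A 0.08 317 [ 0.5155 -0.1504  0.088 ] [ 516.9 -150.5] [45.4 94.9] 17.469270706176758 0.09149720458595062
A 0.093 282 [ 0.5168 -0.151   0.0959] [ 516. -150.] [39.2 82.7] 18.893577575683594 0.10204738076955105
B 0.05 1023 [ 0.5048 -0.4493  0.0592] [ 507.9 -452.1] [81.7 80.9] 86.07820129394531 0.06580381876112731
B 0.08 340 [ 0.5055 -0.4497  0.0876] [ 507.3 -451.4] [45.7 95.9] 16.151506423950195 0.09149122401206125
B 0.093 279 [ 0.5072 -0.4514  0.0956] [ 508.8 -456.4] [40.9 63.7] 24.874563217163086 0.10297213767372301
```

View pics/crop.png

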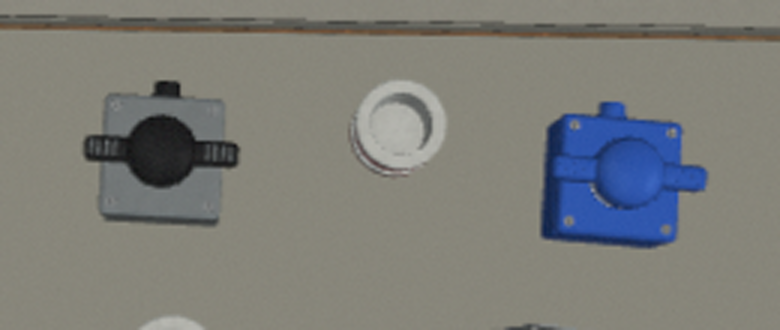

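Run:
```python
from h import *
w=np.load("top.npy"); s=w.reshape(-1,3)
# tall things near the path and box
for y in np.arange(-.65,.0,.1):
    for x in (.1,.2,.3,.4,.5,.6,.7,.8):
        q=s[(abs(s[:,0]-x)<.05)&(abs(s[:,1]-y)<.05)]
        print(round(float(np.nanmax(q[:,2])) if len(q) else 9,2),end=" ")
    print(round(y,2))
```

```text
-0.86 0.45 0.24 0.19 0.01 0.01 0.06 0.35 -0.65
0.34 0.59 0.25 0.25 0.09 0.01 0.01 0.35 -0.55
-0.86 0.2 0.26 0.26 0.1 0.04 0.01 0.35 -0.45
-0.86 0.19 0.26 0.26 0.06 0.06 0.05 0.35 -0.35
-0.86 0.01 0.01 0.01 0.06 0.06 0.04 0.04 -0.25
0.01 0.02 0.01 0.05 0.1 0.06 0.04 0.04 -0.15
0.07 0.02 0.12 0.12 0.01 0.01 0.05 0.02 -0.05
```

The crop shows two candidates. One is the grey station with the black winged head at (293,242) in the top view. The other is the blue look-alike at (445,250). The grey one fits: a grey enclosure, a black head and wings along y. The white cup and the black rollers in the tray, up to 0.26 m high, lie on the way, so I'll rise first and shut the fingers.

Emit:
arm_command --pt "0 0 0 -0.04 0" --pt "0 0 0 -0.04 0" --pt "0 0 0 -0.04 0" --pt "0 0 0 -0.03 0" --pt "0 0 0 -0.02 0"

```text
clock: 1.12
eef_pos: [0.1804, -0.5945, 0.399]
eef_rot: [0.989, 0.147, -0.002, -0.009]
ft_force: [0.7, -0.8, 0.0]
grip_width: 0.0258
```

Emit:
arm_command --pt "0 0.032 -0.023 0 0" --pt "0 0.032 -0.023 0 0" --pt "0 0.032 -0.023 0 0" --pt "0 0.032 -0.023 0 0" --pt "0 0.032 -0.023 0 0" --pt "0 0.032 -0.023 0 0" --pt "0 0.032 -0.023 0 0" --pt "0 0.032 -0.023 0 0" --pt "0 0.032 -0.023 0 0" --pt "0 0.032 -0.023 0 0"

```text
clock: 1.95
eef_pos: [0.4234, -0.2798, 0.4067]
eef_rot: [0.991, 0.137, -0.002, -0.001]
ft_force: [0.2, -0.2, 0.0]
grip_width: -0.0001
```

Emit:
arm_command --pt "0 0.03 -0.024 0 0" --pt "0 0.03 -0.024 0 0" --pt "0 0.03 -0.024 0 0" --pt "0 0.026 -0.02 0 0" --pt "0 0 0 0.04 0.105" --pt "0 0 0 0.04 0.105" --pt "0 0 0 0.04 0.105" --pt "0 0 0 0.03 0" --pt "0 0 0 0 0"

```text
clock: 2.7
eef_pos: [0.521, -0.1381, 0.2559]
eef_rot: [1.0, -0.018, 0.005, -0.001]
ft_force: [-0.4, 0.6, -0.0]
grip_width: 0.0004
```

Run:
```python
from h import *
o=monitor.get_obs(); print({k:np.round(v,4).tolist() for k,v in o.items() if k in("eef_pos","eef_rot","joint_pos","ft_force","clock")})
p=shot("wrist"); save(p,"w1.png"); w=cloud(p)
for q in["stop_top","left_wing","right_wing"]:
    for d in eyes.search_frame(p,q)[:2]:
        c,r=np.round(d["position"]).astype(int); print(q,(c,r),round(d["confidence"],2),np.round(w[r,c],4))
s=w.reshape(-1,3); s=s[np.isfinite(s).all(1)]
s=s[(abs(s[:,0]-.517)<.07)&(abs(s[:,1]+.15)<.07)]
for lo,hi in((.055,.064),(.078,.091),(.0925,.12),(.095,.12)):
    q=s[(s[:,2]>lo)&(s[:,2]<hi)]
    if len(q)>5:
        rr=cv2.minAreaRect((q[:,:2]*1000).astype(np.float32)); print(lo,len(q),q.mean(0).round(4),np.round(rr[0],1),np.round(rr[1],1),round(rr[2],1),q[:,2].max().round(4))
```

```text
{'clock': 2.7, 'joint_pos': [0.4978, 0.1984, -0.3451, 1.5636, 0.0645, 1.381, -1.4586], 'eef_pos': [0.521, -0.1381, 0.2559], 'eef_rot': [0.9998, -0.0176, 0.0054, -0.0009], 'ft_force': [-0.3728, 0.5857, -0.0164]}
stop_top (np.int64(330), np.int64(223)) 0.78 [ 0.5221 -0.1494  0.0976]
stop_top (np.int64(625), np.int64(220)) 0.56 [ 0.5134 -0.4279  0.0897]
left_wing (np.int64(622), np.int64(222)) 0.66 [ 0.5113 -0.4265  0.0887]
left_wing (np.int64(331), np.int64(221)) 0.62 [ 0.5239 -0.1504  0.0976]
right_wing (np.int64(622), np.int64(222)) 0.91 [ 0.5113 -0.4265  0.0887]
right_wing (np.int64(331), np.int64(225)) 0.76 [ 0.5198 -0.1503  0.0963]
0.055 3359 [ 0.5258 -0.1502  0.0605] [ 518.9 -150.6] [80.3 79.4] 88.0 0.0635
0.078 1224 [ 0.5223 -0.1498  0.0881] [ 518.9 -150.3] [95.2 46.4] 67.4 0.091
0.0925 1446 [ 0.5195 -0.1505  0.0958] [ 518.6 -150.9] [41.1 41.3] 24.0 0.0994
0.095 986 [ 0.519  -0.1505  0.0967] [ 518.6 -150.9] [34.2 35.5] 15.0 0.0994
```

Emit:
arm_command --pt "0 -0.002 0.012 0.03 0" --pt "0 0 0 0.04 0" --pt "0 0 0 0.035 0" --pt "0 0 0 0.01 0" --pt "0 0 0 0 0"

```text
clock: 3.32
eef_pos: [0.5359, -0.1562, 0.1633]
eef_rot: [1.0, -0.018, 0.025, 0.005]
ft_force: [-0.7, -0.0, -0.2]
grip_width: -0.0001
```

Emit:
arm_command --pt "0 -0.01 -0.003 0 0" --pt "0 -0.006 -0.002 0 0" --pt "0 0 0 0 0" --pt "0 0 0 0 0"

```text
clock: 3.65
eef_pos: [0.5245, -0.1518, 0.1722]
eef_rot: [0.999, -0.018, 0.031, 0.006]
ft_force: [0.0, 0.3, 0.3]
grip_width: -0.0001
```

Emit:
arm_command --pt "0 -0.003 0 0.012 0" --pt "0 -0.003 0 0.015 0" --pt "0 -0.002 0 0.015 0" --pt "0 -0.001 0 0.008 0" --pt "0 0 0 0 0"

```text
clock: 4.07
eef_pos: [0.5255, -0.1538, 0.1299]
eef_rot: [0.999, -0.017, 0.039, 0.009]
ft_force: [-0.3, 0.7, -0.8]
grip_width: -0.0
```

Run:
```python
from h import *
o=monitor.get_obs(); print({k:np.round(v,4).tolist() for k,v in o.items()})
for i in range(3): shot("wrist")
o=monitor.get_obs(); print({k:np.round(v,4).tolist() for k,v in o.items()})
```

```text
{'clock': 4.0667, 'joint_pos': [0.5143, 0.2542, -0.3347, 1.7888, 0.1009, 1.0343, -1.461], 'qvel': [0.001, -0.0094, -0.003, -0.0285, -0.0027, 0.0236, 0.0026], 'joint_efforts': [-0.1247, -50.0961, -2.8067, -34.5303, 0.1239, -0.9972, -0.0584], 'eef_pos': [0.5255, -0.1538, 0.1299], 'eef_rot': [0.9991, -0.0174, 0.0389, 0.0089], 'ft_force': [-0.2539, 0.6542, -0.819], 'moment': [0.0755, 0.1058, 0.0394], 'grip_width': -0.0}
{'clock': 4.2167, 'joint_pos': [0.5144, 0.2528, -0.335, 1.7869, 0.1006, 1.0354, -1.4609], 'qvel': [-0.0001, -0.0035, -0.0013, -0.0017, 0.0006, -0.0045, 0.0003], 'joint_efforts': [0.0377, -49.3142, -2.6093, -33.9278, 0.0705, -0.4834, -0.0038], 'eef_pos': [0.5264, -0.154, 0.1315], 'eef_rot': [0.999, -0.0174, 0.04, 0.0092], 'ft_force': [0.2749, -0.1251, -0.0739], 'moment': [0.0436, 0.0554, 0.0045], 'grip_width': 0.0}
```

Emit:
arm_command --pt "0 -0.006 -0.002 0.01 0" --pt "0 -0.006 -0.002 0.01 0" --pt "0 -0.002 0 0.005 0" --pt "0 0 0 0 0"

```text
clock: 4.55
eef_pos: [0.5158, -0.15, 0.1064]
eef_rot: [0.999, -0.017, 0.042, 0.01]
ft_force: [-0.5, -0.5, -0.1]
grip_width: 0.0003
```

Emit:
arm_command --pt "0 0.001 0 0.007 0" --pt "0 0 0 0.005 0" --pt "0 0 0 0.004 0"

```text
clock: 4.8
eef_pos: [0.519, -0.1506, 0.0913]
eef_rot: [0.999, -0.017, 0.043, 0.01]
ft_force: [-3.9, 1.4, 9.9]
grip_width: -0.0001
```

Emit:
arm_command --pt "0 0 0 0.004 0" --pt "0 0 0 0.003 0"

```text
clock: 4.97
eef_pos: [0.5205, -0.151, 0.0868]
eef_rot: [0.999, -0.017, 0.044, 0.011]
ft_force: [-23.9, 6.0, 54.9]
grip_width: 0.0002
```

Emit:
arm_command --pt "0 0 0 -0.015 0" --pt "0 0 0 -0.02 0" --pt "0 0 0 0 0"

```text
clock: 5.22
eef_pos: [0.5183, -0.1502, 0.1235]
eef_rot: [0.999, -0.017, 0.044, 0.011]
ft_force: [1.6, 0.1, 1.2]
grip_width: -0.0
```

Run:
```python
from h import *
p=shot("wrist"); save(p,"w2.png"); w=cloud(p); print(p["obs"]["eef_pos"],p["obs"]["eef_rot"],p["obs"]["ft_force"])
s=w.reshape(-1,3); s=s[np.isfinite(s).all(1)]
s=s[(abs(s[:,0]-.517)<.07)&(abs(s[:,1]+.15)<.07)]
for lo,hi in((.055,.064),(.070,.0835),(.085,.1)):
    q=s[(s[:,2]>lo)&(s[:,2]<hi)]
    if len(q)>5:
        rr=cv2.minAreaRect((q[:,:2]*1000).astype(np.float32)); print(lo,len(q),q.mean(0).round(4),np.round(rr[0],1),np.round(rr[1],1),round(rr[2],1),q[:,2].max().round(4))
for nm,a,b in(("L",-.125,-.105),("R",-.195,-.18)):
    q=s[(s[:,2]>.07)&(s[:,2]<.1)&(s[:,1]>a)&(s[:,1]<b)]; print(nm,len(q),np.percentile(q,[2,50,98],axis=0).round(4).tolist())
```

```text
[ 0.51826315 -0.15018435  0.12350316] [ 0.99880346 -0.01734565  0.04435869  0.01109385] [1.61095943 0.07111653 1.15881547]
0.055 6993 [ 0.5317 -0.1508  0.0604] [ 519.  -150.7] [80.1 78.8] 87.8 0.0631
0.07 3030 [ 0.5233 -0.15    0.0806] [ 523.6 -150.8] [ 36.9 100. ] 0.2 0.0835
0.085 2896 [ 0.5238 -0.1508  0.0884] [ 523. -151.] [41.6 33.5] 88.1 0.0924
L 976 [[0.5133, -0.1246, 0.0714], [0.5223, -0.115, 0.0819], [0.528, -0.1054, 0.0838]]
R 716 [[0.5108, -0.1948, 0.0713], [0.5198, -0.1876, 0.0819], [0.5254, -0.1803, 0.0838]]
```

View pics/w2.png

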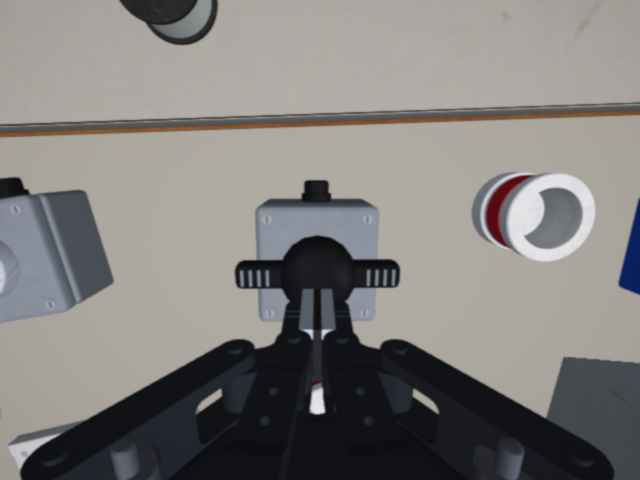

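The wrist view shows the head latched: crown at (318,265), wing tops at 82 mm, and the blue box only at the right edge. Next I bring the shut fingers to the robot-facing side of the left wing.

Emit:
arm_command --pt "0 -0.014 -0.014 -0.002 0" --pt "0 -0.013 -0.014 -0.001 0" --pt "0 -0.009 -0.01 0 0" --pt "0 0 0 0 0"

```text
clock: 5.6
eef_pos: [0.482, -0.1106, 0.1183]
eef_rot: [0.999, -0.019, 0.043, 0.011]
ft_force: [0.7, 0.4, -0.1]
grip_width: -0.0001
```

Emit:
arm_command --pt "0 0 0 0.015 0" --pt "0 0 0 0.015 0" --pt "0 0 0 0.01 0" --pt "0 0 0 0 0"

```text
clock: 5.93
eef_pos: [0.4864, -0.1125, 0.0759]
eef_rot: [0.999, -0.018, 0.044, 0.011]
ft_force: [-0.2, -0.1, 0.1]
grip_width: -0.0001
```

Emit:
arm_command --pt "0 0.004 0 0.005 0" --pt "0 0.008 0 0.001 0" --pt "0 0.004 0 0 0"

```text
clock: 6.18
eef_pos: [0.5036, -0.1141, 0.0702]
eef_rot: [0.999, -0.019, 0.043, 0.011]
ft_force: [-0.7, 1.2, 0.0]
grip_width: -0.0002
```

Emit:
arm_command --pt "0 0.004 -0.002 0 0.1" --pt "0 0.004 -0.002 0 0.1" --pt "0 0.004 -0.002 0 0.1" --pt "0 0.004 -0.002 0 0.1"

```text
clock: 6.52
eef_pos: [0.5227, -0.11, 0.0719]
eef_rot: [0.974, -0.224, 0.043, 0.002]
ft_force: [-2.2, 0.0, -0.4]
grip_width: 0.0003
```

```bash
cat > st.py <<'E'
from h import *
o=monitor.get_obs(); C=np.array([.519,-.1507]); r=R.from_quat(o["eef_rot"]).as_matrix()
xt=r[:2,0]/np.linalg.norm(r[:2,0]); d=o["eef_pos"][:2]-C
print("th",-.035-np.arctan2(xt[1],xt[0]),"toolframe x,y mm",1e3*d@xt,1e3*d@[xt[1],-xt[0]],"z",o["eef_pos"][2],"F",o["ft_force"].round(1),"j7",o["joint_pos"][6], "zt",r[:,2].round(3))
if __name__=="__main__": pass
E
python3 st.py
```

```text
th 0.4174973271133653 toolframe x,y mm -14.49456268466288 -38.18328540862691 z 0.07191973749695026 F [-2.2  0.  -0.4] j7 -1.9798802034551424 zt [ 0.082 -0.023 -0.996]
```

Emit:
arm_command --pt "0 0.004 -0.0015 0 0.1" --pt "0 0.004 -0.0015 0 0.1" --pt "0 0.004 -0.0015 0 0.1" --pt "0 0.004 -0.0015 0 0.1"

```text
clock: 6.85
eef_pos: [0.5416, -0.1137, 0.0744]
eef_rot: [0.906, -0.422, 0.042, -0.007]
ft_force: [-1.2, 0.4, -0.6]
grip_width: -0.0001
```

```bash
python3 st.py
python3 - <<'E'
from h import *
p=shot("wrist"); save(p,"w3.png")
E
```

```text
th 0.8384426043776219 toolframe x,y mm -13.890041458709486 -41.05511096855896 z 0.07441099834272125 F [-1.2  0.4 -0.6] j7 -2.380219644608129 zt [ 0.081 -0.023 -0.996]
```

View pics/w3.png

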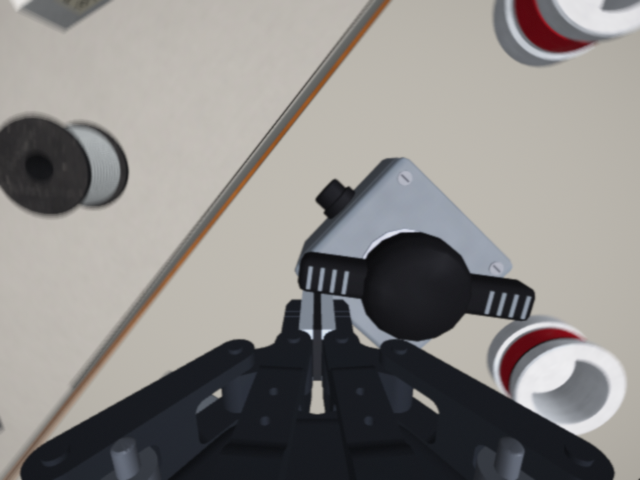

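The left wing is at (325,275), with the finger tips at (317,300) behind it, and the head has turned well round. One or two more rows to be sure, then I check the height.

Emit:
arm_command --pt "0 0.003 -0.001 0 0.08" --pt "0 0 0 0 0"

```text
clock: 7.07
eef_pos: [0.5463, -0.1155, 0.0754]
eef_rot: [0.886, -0.461, 0.042, -0.009]
ft_force: [-0.7, 0.6, 0.1]
grip_width: -0.0003
```

```bash
python3 st.py
python3 - <<'E'
from h import *
p=shot("wrist"); w=cloud(p); s=w.reshape(-1,3); s=s[np.isfinite(s).all(1)]
d=np.hypot(s[:,0]-.519,s[:,1]+.1507)
print("crown",np.median(s[(d<.006)][:,2]))
q=s[(d>.032)&(d<.052)&(s[:,2]>.07)&(s[:,2]<.1)]; q=q[q[:,1]<-.155]
print("right wing",np.percentile(q,[5,50,95],axis=0).round(4).tolist(), "angle", np.arctan2(-(np.median(q[:,0])-.519),-(np.median(q[:,1])+.1507))-.035)
E
```

```text
th 0.9258316671706404 toolframe x,y mm -13.216884715102378 -42.60273438486795 z 0.07542463102750593 F [-0.7  0.6  0.1] j7 -2.46066376233309 zt [ 0.083 -0.023 -0.996]
crown 0.09805849201400112
right wing [[0.4767, -0.1776, 0.0813], [0.4846, -0.1712, 0.0892], [0.4924, -0.1629, 0.0907]] angle 0.9982339942239747
```

Popped up: the crown is at 98 mm and the head is still held at about 1.0 rad. Now I back off tangentially, clear of the wing's sweep, and rise.

Emit:
arm_command --pt "0 -0.015 -0.005 -0.003 0" --pt "0 -0.02 -0.01 -0.003 0" --pt "0 -0.02 -0.01 -0.003 0" --pt "0 0 0 -0.02 0" --pt "0 0 0 -0.03 0" --pt "0 0 0 -0.04 0" --pt "0 -0.03 0 -0.03 0" --pt "0 -0.03 0 0 0" --pt "0 0 0 0 0"

```text
clock: 7.87
eef_pos: [0.4875, -0.0026, 0.2034]
eef_rot: [0.897, -0.44, 0.044, -0.008]
ft_force: [0.5, 0.9, -0.4]
grip_width: 0.0002
```

```bash
python3 st.py
python3 - <<'E'
from h import *
p=shot("top"); save(p,"t2.png",(160,140,420,340),3); w=cloud(p)
s=w.reshape(-1,3); s=s[np.isfinite(s).all(1)]
s=s[(abs(s[:,0]-.517)<.07)&(abs(s[:,1]+.15)<.07)]
d=np.hypot(s[:,0]-.518,s[:,1]+.1507); print("crown",np.median(s[d<.006][:,2]))
q=s[(d>.032)&(d<.054)&(s[:,2]>.07)&(s[:,2]<.1)]
print(len(q)); 
for t in(q[:,1]>-.15,q[:,1]<-.15): print(np.median(q[t],axis=0) if t.any() else None)
for n in["steel_cup_1","spool"]:
    for e in eyes.search_frame(p,n)[:2]:
        c,r=np.round(e["position"]).astype(int); print(n,(c,r),np.round(w[r,c],3))
E
```

```text
th 0.879410802443319 toolframe x,y mm -136.5524878757646 -65.46701932845755 z 0.20338589165952542 F [ 0.5  0.9 -0.4] j7 -2.592754306492209 zt [ 0.085 -0.024 -0.996]
crown 0.09629016077590509
160
[ 0.5181541  -0.11006068  0.0876481 ]
[ 0.51537639 -0.19104828  0.08843436]
steel_cup_1 (np.int64(373), np.int64(232)) [ 0.545 -0.313  0.015]
spool (np.int64(252), np.int64(157)) [ 0.702 -0.059  0.005]
```

View pics/t2.png

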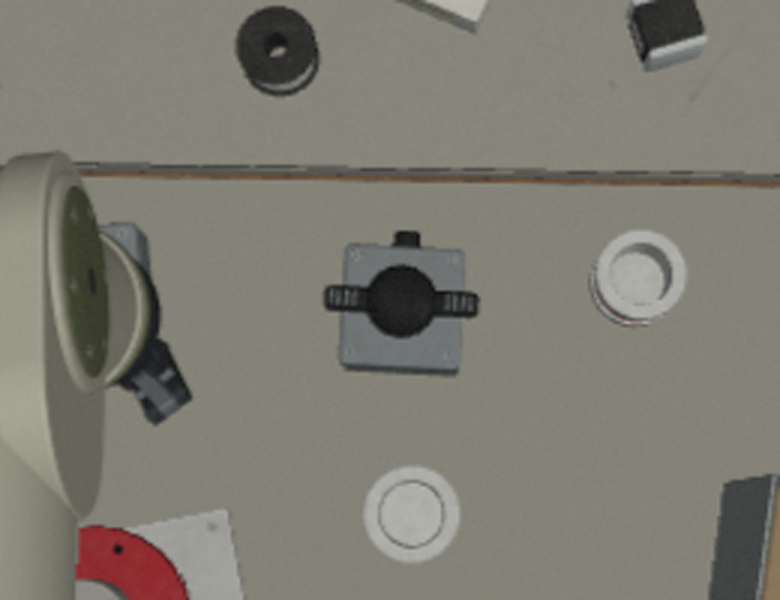

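The picture shows the head up and straight, with its crown at (402,300) and wings along y. Cups and spool are in place, and the gripper hangs free at 0.2 m.

```bash
python3 -c "
from cell import env; print(env.hand_in())"
```

```text
the job is handed in; nothing more can be done
None
```

The emergency stop check is done and handed in at about 8 s of robot time. I pressed the black winged button on the grey station straight down until it latched. Then I pushed its left wing clockwise from the robot's side with the shut fingers, to about 1.0 rad, until it popped up, and backed away.

**Latch:** the depth reading after pressing gave a crown height of about 88 to 89 mm and wing tops at 82 mm, which is the latched height.

**Release and spring-back:** the crown read 98 mm once released. In the last look it was at 96 mm with the wings straight along the station's y, yaw about -0.03 rad.

**Bystanders:** the right-hand cup and the spool measured within about 5 mm of their first readings. The front cup was checked by eye only and looked unmoved. I never went near the start button or the blue look-alike. In the last picture the arm hid the start station, so I did not check it again.

**Deviations:**
- The press met the hard stop with 55 N of downward force and 24 N sideways on the fingertips, below the 120 N wrist limit.
- The tool tilted about 5° while coming down, which did no harm.

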